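Set the soldering box door on its stay

TASK

The sprung front door of the soldering draught box has to stand half open. Take the perforated stay by its ball, push the door open with it, drop the stay's middle hole over the upright peg and press it gently down until the bar lies fully home, then let go. The peg was refitted by hand, so feel for it without pressing hard, and leave the things around alone.

Things in the scene. Friction and masses are not known exactly. Their poses are not given: they have to be found in the camera images.
- shield: the open-topped soldering draught box of sheet steel, fixed to the bench: tray 200 (x) x 250 (y) x 6 mm, walls 60 mm high at back and sides, door at the front (-x). Origin: centre of the tray's underside on the bench top; x to the box's back, y to its left side, z up. May stand turned by up to 12 degrees
- door_pin (a point): top of the door's upright hinge pin at the box's front left corner, at (-85, 105, 66) mm in the box's frame
- post_top (a point): centre of the 34 x 34 mm top of the post at the box's front right corner, at (-85, -95, 66) mm in the box's frame. A peg stands on it, its axis up to 6.5 mm off this point in each of the box's x and y (not measured: feel or see it). Peg 8 mm thick, last 1.5 mm narrowed to 7 mm, flat tip 18 mm above this point; its round foot, 18 mm across, ends 4 mm above this point
- door (a joint): opening angle of the door in rad, 0 shut, up to 1.4; the door is 52 mm high and 170 mm long; its free end swings towards -x of the box (clockwise from above). A spring pulls it shut with 0.06 N m at 0 rad and 0.13 N m at 0.7 rad: it starts shut and falls shut when not held
- swivel (a joint): swing of the stay about the upright axis on the door's top edge, 100 mm from the door pin, in rad; 0 = bar points along the door to its free end; grows anticlockwise from above (to the inside of the box), 0 to 2.2, turns freely. Bar's heading in the box's frame: (sin a, -cos a), a = swivel - door
- stay (a joint): lift angle of the stay bar about its level pin, in rad: 0 = level, its lowest position, held by a stop even with nothing beneath; grows as the ball end is raised, up to 0.8; falls back by its weight. Fully home on the peg it reads 0 to 0.01; with solid bar near the middle hole resting on the peg's tip about 0.085
- stay_pivot (a point): middle of the stay's level pin on the door's top edge, 100 mm from the door pin, 74.5 mm above the bench; moves with the door
- stay_ball (a point): centre of the black ball (22 mm across) on the stay's free end, the place to grip, on a 10 mm stem; 190 mm from the pivot along the bar and 29.5 mm above the bar's middle plane (104 mm above the bench when level). The stay is a plain steel bar 30 mm wide, 5 mm thick, underside 72 mm above the bench when level, 90 g
- stay_hole2 (a point): centre, on the underside, of the middle one of the three holes in the stay, 140 mm from the pivot; the other two lie 25 mm nearer to and farther from the pivot. All three go through and are 10 mm across
- dish: white unglazed dish, 62 mm across, 18 mm high, right of the box; leave alone; origin: centre of its underside
- tweezers: steel tweezers, 165 mm long, 10 mm high, lying right of the box; leave alone; origin: centre of the underside
- hammer: hammer with wooden handle, 208 mm long, 27 mm high, lying right of the box; leave alone; origin: centre of the underside
- wax: lump of yellow wax, 41 x 50 x 19 mm, left of the box; leave alone; origin: centre of its underside

How it is judged (in metres and radians):
On the way:
1. the stay is lifted and the door pushed open with it (value of joint stay above 0.07 rad and value of joint door above 0.45 rad), for 0.1 s.
At the end, for the whole second after the job is handed in: The stay's bar lies down on the peg's foot (lift angle under 0.025 rad) with its middle hole over the peg (hole centre within 3.5 mm of the peg's axis), and the door stands still, held open by it (over 0.5 rad) (value of joint stay below 0.025 rad and horizontal distance between stay_hole2 and peg below 0.0035 m and value of joint door above 0.5 rad and velocity of joint door between -0.02 and 0.02 rad/s); the robot touches nothing.
It fails at once if the stay is pressed on the peg with more than 25 N (contact force between stay and peg above 25 N).
It fails at once if a thing standing by (dish, tweezers, hammer or wax) is moved by more than 15 mm (distance of any of dish, tweezers, hammer, wax from where it was at the start of the episode above 0.015 m).
It also fails if it takes over 72 s, if anything falls off the work surface, if the arm or the gripper's body presses on something with over 40 N, if the wrist force passes 120 N, or if a joint passes its speed limit or range.

ROBOT

A 7-joint arm with a two-finger parallel gripper is mounted at the origin on a cart in front of the work surface, level with it; the furniture and walls round the work are solid. World frame = base frame: x ahead of the robot, y to its left, z up, the work surface at z = 0. Lengths are in m, angles in degrees, forces in N, time in s.
With the tool pointing down it reaches from about 0.4 to 0.925 m from the base axis. Payload 4.1 kg.
Tool frame: the origin (TCP) lies on the centre line of the jaws, within the pads' length; the fingertips stand 19 mm ahead of it and the grasp point (between the pads) is the TCP (arm.tip_reach is the distance from the TCP to the fingertips, in m); z points along the fingers, y is the direction in which the jaws open and shut (so a half turn about z gives the same grasp; the last joint's range is limited). The gripper opens to 85 mm and grips with 20 to 120 N. Pads are 22 mm wide; open, the fingers measure 114 mm over their backs; the gripper's body (76 mm by 85 mm) begins 54 mm behind the grasp point. The pads swing forward as they close: fully open they stand 13 mm farther back than shut.
Start: joints at [58.442, 22.827, 2.584, 88.041, -1.071, 69.15, -2.905], TCP at [0.284, -0.585, 0.25] pointing down, gripper open.
Joint ranges: [-161.44, 161.44], [-28.35, 127.94], [-78.24, 83.42], [0, 140.83], [-78.03, 258.03], [13.02, 114.36], [-168.23, 168.23]. Speed limits (degrees/s): [147.25, 147.25, 180, 180, 180, 180, 180].

INTERFACE

Orientations are given as [roll, pitch, yaw] about the fixed x, y, z axes, in that order (R = Rz(yaw) Ry(pitch) Rx(roll)).
In Python, from workcell import arm, vision, job, spotter gives the robot as it stands.
- The arm moves only by the tool arm_command, never from a script. Its argument "series" is a list of rows, each an object with "translation": the shift along the tool's x, y, z normalised to -1 to 1, where 1 is 120 mm, a list of three; "dr": the turn, a rotation vector about the tool's x, y, z normalised to -1 to 1, where 1 is 0.5 rad, a list of three. In form: [{"translation": [tx, ty, tz], "dr": [wx, wy, wz]}, ...]. A call has 1 to 10 rows; each row is the pose to reach, as a shift and turn from the pose commanded when the call began, along the tool's axes at that moment; what a row does not reach only later rows make up. A row lasts 1/10 s, in which the tool goes at most 50 mm and 8.59 degrees, less where a joint would pass 70% of its speed; a pose out of reach is approached as far as the arm can. A call with a number of a shift or a turn outside -1 to 1 is refused whole. A call with a gripper value outside its range is refused whole. "hand" is the opening, from 0 (shut) to 1 (fully open), set as the call begins (left out, the last holds). The fingers move at their own pace and stop on an object; "squeeze" is the grip in N (left out, the last holds). Time passes only in rows, so rows that repeat a pose let the fingers close. It gives the time, the measured TCP pose, the force and the opening at its end, in the units of the state.
- arm.read_state(): the state, without advancing time (a new reading comes with each control period).
- vision.capture(name): name is "side" or "top" or "wrist"; returns a dict with "pixels" (420x560x3 uint8, red, green, blue), "fx", "fy", "cx", "cy" (pixels), "view" (4x4, takes a point from world to camera coordinates); the wrist camera has in their place "mount" (4x4, takes a point from camera to tool coordinates, whose origin is the TCP and whose axes are the flange's). Camera axes: x right, y down, z forward; pixel columns grow to the right and rows downward; lengths in m; the calibration is good to about 2 mm. A picture is of the moment at which its call begins: read the wrist's pose just before it. There is no depth.
- job.close_job(): hands the job in, once; it reports no verdict.
Trained networks look in the newest picture that a camera, given by its name, has taken for a name from the list of things; names that differ only in an ending like _2 or _b are one class to them, and where a whole thing is asked for, a point or a joint stands for the part that bears it (a point fixed in the world has none). Each returns a list of dicts, best first, with "confidence" (0 to 1); they miss things now and then, are a little off and sometimes report something else, mostly with a low value. They report only what shows in the picture. A call takes as long as a camera call.
- spotter.masks_of(camera, label): "region" (420x560 bool, what is visible of it) and "extent" ([left, top, right, bottom] in pixels, round what is visible of it).
The state is a dict: "time_s": time; "joint_positions": joint angles; "joint_velocities": joint speeds; "tau": joint torques, N m; "tcp_pos": TCP position; "ee_rot": TCP orientation; "wrist_force": force on the tool from outside, world axes, zero at the start; "ft_torque": the same for the moment, N m; "finger_gap": opening from 0.0 (shut) to 1.0 (fully open).
Only numpy, scipy, OpenCV 4.12 (cv2) and the standard library are available. Lean on these libraries where they do the work, as an engineer would, in place of code of your own. Each camera call takes 0.05 s, during which the arm holds its last target.

## Working session

There is one attempt and no reset: what is moved stays moved. The work goes in short steps, Python scripts to look and compute and a tool call to move; the robot and the scene stay as the last step left them, time stands still between calls to the robot, and variables do not carry over. Pictures are saved under pics/ and viewed, and the job is handed in when it is done.

Besides the shell and the picture viewer there is one more tool, called as a command line: name --argument value ..., lists and objects as JSON in quotes. arm_command: Moves the arm, as the interface text tells. Its arguments: {"type":"object","properties":{"series":{"type":"array","items":{"type":"object","properties":{"translation":{"type":"array","items":{"type":"number"}},"dr":{"type":"array","items":{"type":"number"}}}}},"hand":{"type":"number"},"squeeze":{"type":"number"}},"required":["series"]}

```bash
mkdir -p pics; ls; python3 - <<'E'
from workcell import arm, vision, job, spotter
import cv2,numpy as np
print(arm.read_state())
np.set_printoptions(precision=4,suppress=True)
for n in ["top","side","wrist"]:
    c=vision.capture(n); cv2.imwrite(f"pics/{n}0.png",c["pixels"][:,:,::-1]); print(n,c["fx"],c["fy"],c["cx"],c["cy"]); print(c.get("view",c.get("mount")))
E
```

```text
pics
{'time_s': 0.0, 'joint_positions': array([58.44195511, 22.87145516,  2.57929361, 88.11742989, -1.07262754,
       69.14984838, -2.90544956]), 'joint_velocities': array([ 0.04528838, -0.07737723,  0.0821518 , -0.06521176,  0.08136889,
        0.04401023,  0.02017454]), 'tau': array([-6.15558401e-04, -4.75126863e+01,  1.36460356e+00, -2.54222989e+01,
        1.15656041e-02,  9.56685981e-03, -2.44987723e-05]), 'tcp_pos': array([ 0.28353743, -0.58420408,  0.24924305]), 'ee_rot': array([-1.79885592e+02,  6.38793852e-03,  2.58920332e+01]), 'wrist_force': array([ 0.45061893,  0.38744803, -0.47416581]), 'ft_torque': array([-0.0056695 ,  0.04060043,  0.02930419]), 'finger_gap': 1.002402600552574}
top 533.3820555649445 533.3820555649445 275.8480763424899 215.01308174038275
[[-0.1079 -0.9941  0.0092  0.1037]
 [-0.9485  0.1001 -0.3006  0.5796]
 [ 0.2979 -0.0412 -0.9537  1.2082]
 [ 0.      0.      0.      1.    ]]
side 506.875247770936 506.875247770936 280.3070730771063 210.53698131440848
[[-0.9396 -0.3416 -0.02    0.5773]
 [-0.1331  0.4187 -0.8983  0.1282]
 [ 0.3152 -0.8414 -0.4389  1.0747]
 [ 0.      0.      0.      1.    ]]
wrist 352.28795128703945 352.28795128703945 272.5850256864783 206.5726581990218
[[-0.0005 -0.9461 -0.3239  0.0839]
 [ 1.     -0.0001 -0.0013  0.0004]
 [ 0.0012 -0.3239  0.9461 -0.1242]
 [ 0.      0.      0.      1.    ]]
```

View pics/top0.png

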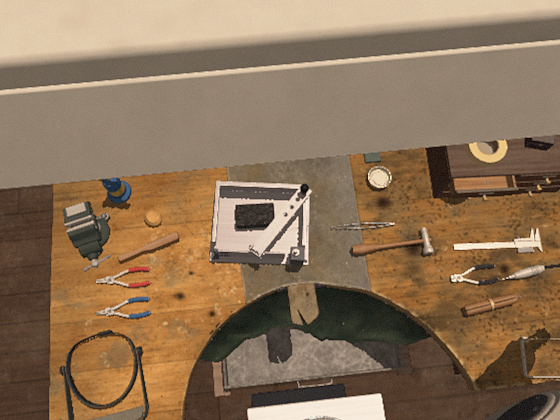

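View pics/side0.png

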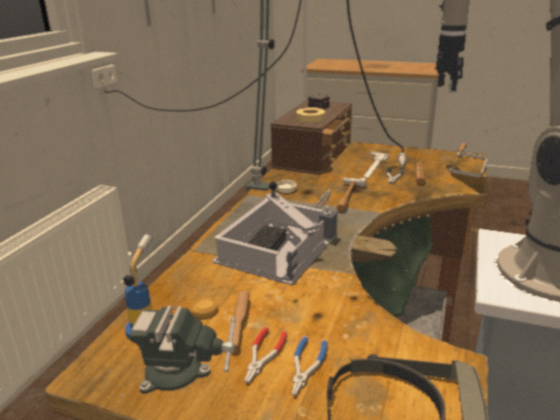

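View pics/wrist0.png

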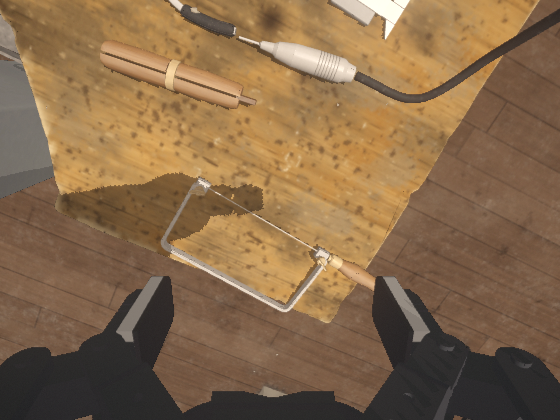

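```bash
python3 - <<'E'
import cv2
a=cv2.imread("pics/top0.png")[170:280,190:330]; cv2.imwrite("pics/top0z.png",cv2.resize(a,None,fx=5.5,fy=5.4,interpolation=cv2.INTER_CUBIC))
a=cv2.imread("pics/side0.png")[170:290,200:350]; cv2.imwrite("pics/side0z.png",cv2.resize(a,None,fx=5,fy=5,interpolation=cv2.INTER_CUBIC))
E
```

```text
(no output)
```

View pics/top0z.png

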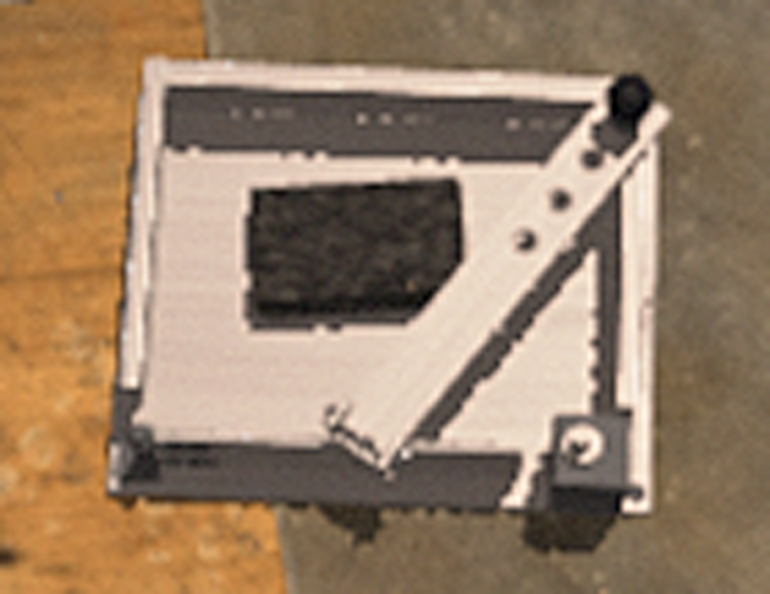

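View pics/side0z.png

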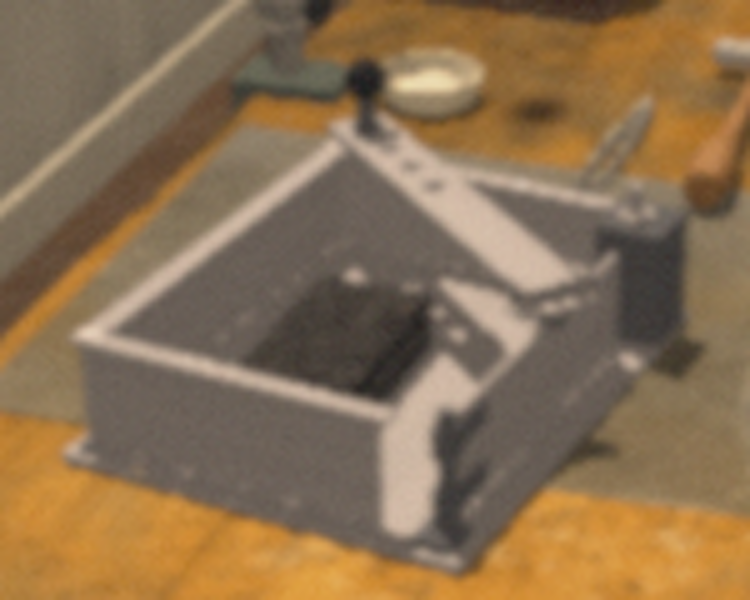

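```bash
cat > h.py <<'E'
import numpy as np
from scipy.spatial.transform import Rotation as R
def proj(c,P):
    v=np.asarray(c["view"])@np.append(P,1); return np.array([c["fx"]*v[0]/v[2]+c["cx"],c["fy"]*v[1]/v[2]+c["cy"]])
def wproj(c,P,pos,rpy):
    T=R.from_euler('xyz',rpy,degrees=True).as_matrix(); t=T.T@(np.asarray(P)-pos); M=np.asarray(c["mount"]); v=M[:3,:3].T@(t-M[:3,3])
    return np.array([c["fx"]*v[0]/v[2]+c["cx"],c["fy"]*v[1]/v[2]+c["cy"]])
def b2w(b,P):
    c,s=np.cos(b[2]),np.sin(b[2]); return np.array([b[0]+c*P[0]-s*P[1],b[1]+s*P[0]+c*P[1],P[2]])
def piv(door): # box frame
    # door direction from pin: door=0 -> -y ; opens towards -x
    d=np.array([-np.sin(door),-np.cos(door)]); return np.array([-.085,.105])+.1*d
def onbar(door,sw,lift,r,h):
    # h above bar mid plane ; 
    a=sw-door; hd=np.array([np.sin(a),-np.cos(a)]); p=piv(door)
    x=r*np.cos(lift)-h*np.sin(lift); z=r*np.sin(lift)+h*np.cos(lift)
    return np.array([*(p+hd*x),.0745+z])
E
cat > fit.py <<'E'
from workcell import arm, vision, job, spotter
from h import *
from scipy.optimize import least_squares
ct=vision.capture("top"); cs=vision.capture("side")
T=lambda u,v:np.array([190+u/5.5-.4,170+v/5.4-.4]); S=lambda u,v:np.array([200+u/5-.4,170+v/5-.4])
def res(p,full=False):
    b=p[:3]; sw=p[3]; o=[]; n=[]
    def add(c,P,px,name): o.append(proj(c,b2w(b,P))-px); n.append(name)
    B=lambda r,h:onbar(0,sw,0,r,h)
    add(ct,B(.19,.0295),T(630,97),"tball"); add(cs,B(.19,.0295),S(366,78),"sball")
    for r,q in ((.115,(526,239)),(.14,(561,199)),(.165,(592,158))): add(ct,B(r,.0025),T(*q),"th%g"%r)
    for r,q in ((.115,(434,186)),(.14,(411,165)),(.165,(388,143))): add(cs,B(r,.0025),S(*q),"sh%g"%r)
    add(ct,np.array([-.085+p[4],-.095+p[5],.070]),T(585,443),"tpeg")
    add(ct,np.array([-.085,-.095,.066]),T(592,448),"tpost")
    add(ct,np.array([.1,.125,.066]),T(148,60),"tbl")
    add(cs,np.array([.1,.125,.066]),S(78,338),"sbl")
    add(cs,np.array([.1,.125,.0]),S(65,458),"sbl0")
    add(cs,np.array([-.1,.125,.0]),S(462,573),"sfl0")
    add(ct,np.array([-.1,.125,.0]),T(112,497),"tfl0")
    add(ct,np.array([-.1,-.125,.0]),T(650,512),"tfr0")
    if full:
        for a,c in zip(n,o): print(a,c)
    return np.concatenate(o)
r=least_squares(res,[.6,0,0,2.2,0,0],loss='soft_l1',f_scale=1.0)
print(r.x, r.cost,np.degrees(r.x[2:4])); np.set_printoptions(precision=2,suppress=True);res(r.x,True)
b=r.x[:3]; print("ball",b2w(b,onbar(0,r.x[3],0,.19,.0295)).round(4), "post",b2w(b,np.array([-.085,-.095,.066])).round(4))
print(arm.read_state()["time_s"])
E
python3 fit.py
```

```text
[ 0.59033068  0.08038198 -0.13763957  0.95176567  0.00209034  0.00468546] 12.10892301195323 [-7.88616649 54.53215608]
tball [-0.3   0.11]
sball [-0.3  -0.82]
th0.115 [-0.1   0.44]
th0.14 [-0.39  0.16]
th0.165 [-0.    0.14]
sh0.115 [ 0.09 -1.27]
sh0.14 [-0.03 -0.94]
sh0.165 [ 0.01 -0.29]
tpeg [ 0. -0.]
tpost [0.57 0.36]
tbl [-4.46 -1.83]
sbl [-4.87 -1.66]
sbl0 [0.1  0.13]
sfl0 [ 0.41 -0.5 ]
tfl0 [-0.36  0.44]
tfr0 [0.5  0.72]
ball [ 0.65 -0.03  0.1 ] post [ 0.49 -0.    0.07]
0.25
```

```bash
cat > plan.py <<'E'
# usage: plan.to(x,y,z,yaw): print normalised shift/turn from the measured pose
from workcell import arm
from h import *
def to(P,yaw,pitch_rpy=None,st=None,verbose=True):
    s=st or arm.read_state(); Rm=R.from_euler('xyz',s["ee_rot"],degrees=True)
    d=Rm.inv().apply(np.array(P)-s["tcp_pos"])/.12
    g=R.from_euler('xyz',pitch_rpy if pitch_rpy is not None else [180,0,yaw],degrees=True)
    w=(Rm.inv()*g).as_rotvec()/.5
    print("tr",d.round(3),"dr",w.round(3))
E
python3 - <<'E'
from h import *
from plan import to
b=np.array([.59033,.08038,-.13764]); sw=.95177
ball=b2w(b,onbar(0,sw,0,.19,.0295)); print("ball",ball)
peg=b2w(b,np.array([-.085+.0021,-.095+.0047,.084])); print("peg",peg)
for n in [(0,sw)]:
    a=n[1]-n[0]; print("headdeg",np.degrees(a)-90+np.degrees(b[2]))
from scipy.optimize import fsolve
p=np.array([-.085+.0021,-.095+.0047])
q=fsolve(lambda q:onbar(q[0],q[1],0,.14,0)[:2]-p,[.75,1.26]);print(q,b2w(b,onbar(*q,0,.19,.0295)),np.degrees(q[1]-q[0])-90+np.degrees(b[2]))
to([ball[0],ball[1],.25],np.degrees(sw)-90-7.886+180)
E
```

```text
ball [ 0.64497435 -0.03344003  0.104     ]
peg [0.49582434 0.00230837 0.084     ]
headdeg -43.35378702501429
[0.74055826 1.26061413] [ 0.51448248 -0.04407992  0.104     ] -68.08918482037912
tr [ 4.714 -2.817  0.   ] dr [-1.000e-03 -2.000e-03 -3.866e+00]
```

arm_command --series '[{"translation":[0.786,-0.469,0],"dr":[0,0,-0.644]},{"translation":[0.786,-0.469,0],"dr":[0,0,-0.644]},{"translation":[0.786,-0.469,0],"dr":[0,0,-0.644]},{"translation":[0.786,-0.469,0],"dr":[0,0,-0.644]}]'

```text
time_s: 0.65
tcp_pos: [0.3462, -0.4908, 0.2505]
ee_rot: [180.0, -0.1, 44.6]
wrist_force: [-0.2, -1.1, 0.0]
finger_gap: 1.001
```

arm_command --series '[{"translation":[0.894,-0.195,0],"dr":[0,0,-0.644]},{"translation":[0.894,-0.195,0],"dr":[0,0,-0.644]},{"translation":[0.894,-0.195,0],"dr":[0,0,-0.644]},{"translation":[0.894,-0.195,0],"dr":[0,0,-0.644]}]'

```text
time_s: 1.05
tcp_pos: [0.4051, -0.4009, 0.2504]
ee_rot: [180.0, 0.0, 62.8]
wrist_force: [-0.4, -0.4, 0.1]
finger_gap: 0.999
```

arm_command --series '[{"translation":[0.91,0.097,0],"dr":[0,0,-0.644]},{"translation":[0.91,0.097,0],"dr":[0,0,-0.644]},{"translation":[0.91,0.097,0],"dr":[0,0,-0.644]},{"translation":[0.91,0.097,0],"dr":[0,0,-0.644]}]'

```text
time_s: 1.45
tcp_pos: [0.4649, -0.3103, 0.2503]
ee_rot: [180.0, 0.0, 81.2]
wrist_force: [-0.3, -0.4, 0.6]
finger_gap: 1.005
```

arm_command --series '[{"translation":[0.832,0.38,0],"dr":[0,0,-0.644]},{"translation":[0.832,0.38,0],"dr":[0,0,-0.644]},{"translation":[0.832,0.38,0],"dr":[0,0,-0.644]},{"translation":[0.832,0.38,0],"dr":[0,0,-0.644]}]'

```text
time_s: 1.85
tcp_pos: [0.525, -0.2193, 0.2501]
ee_rot: [-180.0, 0.1, 99.5]
wrist_force: [0.0, -1.1, 0.7]
finger_gap: 1.005
```

arm_command --series '[{"translation":[0.669,0.625,0],"dr":[0,0,-0.644]},{"translation":[0.669,0.625,0],"dr":[0,0,-0.644]},{"translation":[0.669,0.625,0],"dr":[0,0,-0.644]},{"translation":[0.669,0.625,0],"dr":[0,0,-0.644]}]'

```text
time_s: 2.25
tcp_pos: [0.5854, -0.1279, 0.2499]
ee_rot: [-179.9, 0.0, 118.0]
wrist_force: [-0.3, 0.7, -0.3]
finger_gap: 1.004
```

arm_command --series '[{"translation":[0.436,0.804,0],"dr":[0,0,-0.644]},{"translation":[0.436,0.804,0],"dr":[0,0,-0.644]},{"translation":[0.436,0.804,0],"dr":[0,0,-0.644]},{"translation":[0.436,0.804,0],"dr":[0,0,-0.644]},{"translation":[0.436,0.804,0],"dr":[0,0,-0.644]}]' --hand 0.6

```text
time_s: 2.75
tcp_pos: [0.645, -0.0394, 0.2496]
ee_rot: [-179.8, 0.1, 136.2]
wrist_force: [-0.3, 0.1, 0.0]
finger_gap: 0.601
```

```bash
cat > snap.py <<'E'
import sys,cv2
from workcell import arm,vision
from h import *
import pickle
n=sys.argv[1]; k=sys.argv[2]
s=arm.read_state(); c=vision.capture(n); pickle.dump((s,c),open(f"pics/{k}.pkl","wb"))
cv2.imwrite(f"pics/{k}.png",c["pixels"][:,:,::-1]); print(s["time_s"],s["tcp_pos"].round(4),s["ee_rot"].round(2),s["wrist_force"].round(2))
E
python3 snap.py wrist w1; python3 - <<'E'
import pickle
from h import *
s,c=pickle.load(open("pics/w1.pkl","rb"))
b=np.array([.59033,.08038,-.13764]); sw=.95177
f=lambda P:print(wproj(c,P,s["tcp_pos"],s["ee_rot"]).round(1))
f(b2w(b,onbar(0,sw,0,.19,.0295)))
for r in (.115,.14,.165): f(b2w(b,onbar(0,sw,0,r,.0025)))
f([.4958,.0023,.084]); f([.4958,.0023,.07])
E
```

```text
2.75 [ 0.645  -0.0394  0.2496] [-1.7978e+02  7.0000e-02  1.3618e+02] [-0.25  0.11  0.02]
[278.3 190.7]
[277.6  91.2]
[277.7 123.1]
[277.8 153.3]
[172.5   8.6]
[177.5  12.4]
```

View pics/w1.png

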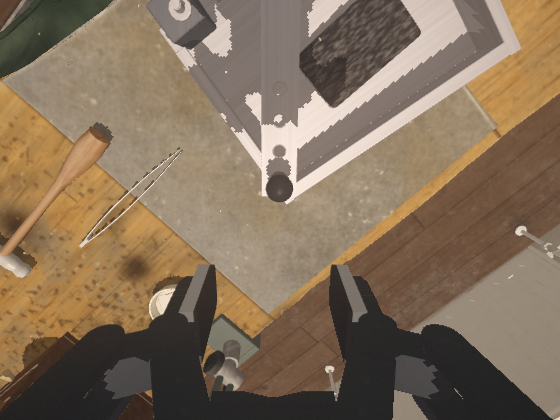

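```bash
python3 - <<'E'
import cv2
a=cv2.imread("pics/w1.png")[0:210,140:320]; cv2.imwrite("pics/w1z.png",cv2.resize(a,None,fx=4,fy=2.8*4/4,interpolation=cv2.INTER_CUBIC))
a=cv2.imread("pics/w1.png")[0:60,140:240]; cv2.imwrite("pics/w1y.png",cv2.resize(a,None,fx=8,fy=8,interpolation=cv2.INTER_CUBIC))
E
```

```text
(no output)
```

View pics/w1z.png

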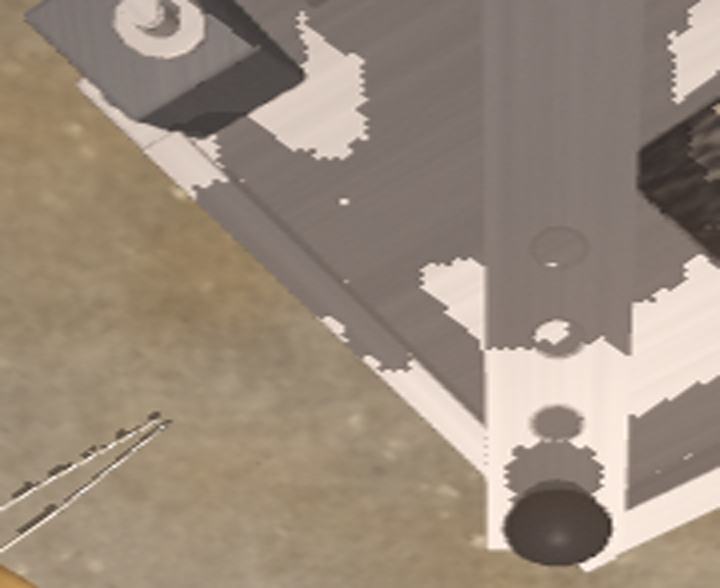

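View pics/w1y.png

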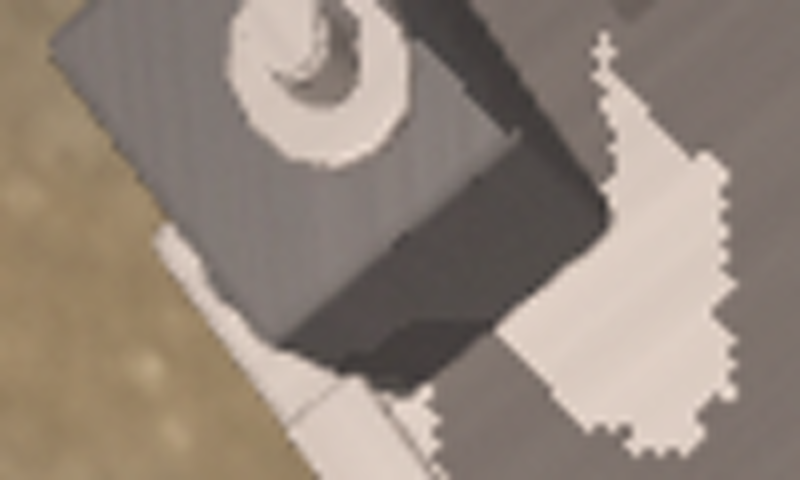

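```bash
cat > fit2.py <<'E'
from h import *
import pickle,re
from scipy.optimize import least_squares
s,cw=pickle.load(open("pics/w1.pkl","rb"))
src=open("fit.py").read()
exec(src.split("r=least_squares")[0])
_r=res
def res2(p,full=False,w=1.5):
    b=p[:3]; sw=p[3]; L=[]
    B=lambda r,h:onbar(0,sw,0,r,h)
    def add(P,px): L.append((wproj(cw,b2w(b,P),s["tcp_pos"],s["ee_rot"])-px))
    add(B(.19,.0295),(279.4,187.2))
    for r,q in ((.115,(279.4,87.9)),(.14,(279.4,120.1)),(.165,(279.1,151.2))): add(B(r,.0025),q)
    add(np.array([-.085+p[4],-.095+p[5],.07]),(179.9,9.7))
    for P,q in (((-.102,-.112,.066),(146.1,5.4)),((-.068,-.112,.066),(174.2,42.9)),((-.068,-.078,.066),(204.2,17.3))): add(np.array(P),q)
    if full: print(np.array(L))
    return np.concatenate(L)
for nm,f in (("wrist only",lambda p:res2(p)),("all",lambda p:np.r_[_r(p),res2(p)])):
    r=least_squares(f,[.59,.08,-.137,.95,0,0],loss='soft_l1')
    np.set_printoptions(precision=4,suppress=True); print(nm,r.x); b=r.x[:3]
    print("ball",b2w(b,onbar(0,r.x[3],0,.19,.0295)),"peg",b2w(b,np.array([-.085+r.x[4],-.095+r.x[5],.084])))
    np.set_printoptions(precision=2,suppress=True); res2(r.x,True)
E
python3 fit2.py
```

```text
wrist only [ 0.5908  0.0841 -0.1423  0.9426  0.0022  0.0033]
ball [ 0.6437 -0.0313  0.104 ] peg [0.4959 0.005  0.084 ]
[[-0.17  0.57]
 [ 0.35  0.11]
 [-0.    0.02]
 [-0.04 -0.73]
 [ 0.    0.  ]
 [-1.16 -0.16]
 [-0.32  1.49]
 [ 2.76 -0.81]]
all [ 0.5901  0.0832 -0.1406  0.9484  0.0027  0.0042]
ball [ 0.644  -0.0313  0.104 ] peg [0.4959 0.0048 0.084 ]
[[ 0.03  0.79]
 [-0.15  0.35]
 [-0.26  0.25]
 [-0.07 -0.51]
 [-0.17  0.16]
 [-2.61  0.36]
 [-1.69  1.93]
 [ 1.3  -0.41]]
```

arm_command --series '[{"translation":[0.053,0.043,0.3],"dr":[0,0,0]},{"translation":[0.053,0.043,0.6],"dr":[0,0,0]},{"translation":[0.053,0.043,0.8],"dr":[0,0,0]},{"translation":[0.053,0.043,0.8],"dr":[0,0,0]},{"translation":[0.053,0.043,0.8],"dr":[0,0,0]}]'

```text
time_s: 3.4
tcp_pos: [0.6448, -0.0276, 0.1549]
ee_rot: [-180.0, 0.0, 136.5]
wrist_force: [0.0, -0.2, 0.4]
finger_gap: 0.597
```

```bash
python3 snap.py wrist w2
```

```text
3.4 [ 0.6448 -0.0276  0.1549] [-1.7998e+02  4.0000e-02  1.3647e+02] [ 0.04 -0.16  0.37]
```

View pics/w2.png

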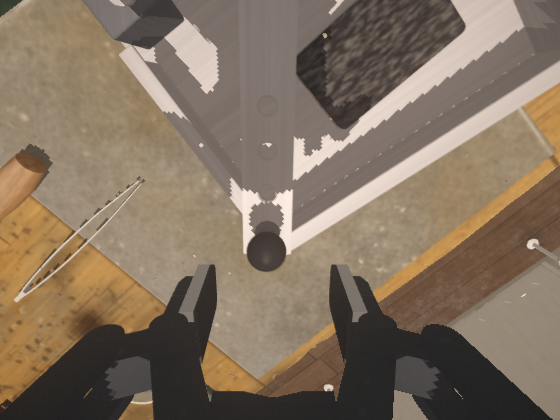

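```bash
cat >> h.py <<'E'
def wback(c,px,z,pos,rpy):
    T=R.from_euler('xyz',rpy,degrees=True).as_matrix(); M=np.asarray(c["mount"])
    d=np.array([(px[0]-c["cx"])/c["fx"],(px[1]-c["cy"])/c["fy"],1.0]); d=T@(M[:3,:3]@d); o=pos+T@M[:3,3]
    return o+d*(z-o[2])/d[2]
E
python3 - <<'E'
import pickle
from h import *; from plan import to
s,c=pickle.load(open("pics/w2.pkl","rb"))
B=wback(c,(267,251.5),.104,s["tcp_pos"],s["ee_rot"]);print(B)
to(B,136.5)
E
```

```text
[ 0.64474001 -0.03162776  0.104     ]
tr [-0.019 -0.033  0.433] dr [ 0.003  0.004 -0.   ]
```

arm_command --series '[{"translation":[-0.019,-0.033,0.1],"dr":[0,0,0]},{"translation":[-0.019,-0.033,0.2],"dr":[0,0,0]},{"translation":[-0.019,-0.033,0.3],"dr":[0,0,0]},{"translation":[-0.019,-0.033,0.4],"dr":[0,0,0]},{"translation":[-0.019,-0.033,0.433],"dr":[0,0,0]},{"translation":[-0.019,-0.033,0.433],"dr":[0,0,0]},{"translation":[-0.019,-0.033,0.433],"dr":[0,0,0]}]'

```text
time_s: 4.15
tcp_pos: [0.644, -0.0305, 0.1025]
ee_rot: [180.0, 0.0, 136.6]
wrist_force: [-0.5, -0.6, 0.2]
finger_gap: 0.603
```

```bash
python3 snap.py wrist w3
```

```text
4.15 [ 0.644  -0.0305  0.1025] [1.7998e+02 1.0000e-02 1.3660e+02] [-0.47 -0.57  0.23]
```

View pics/w3.png

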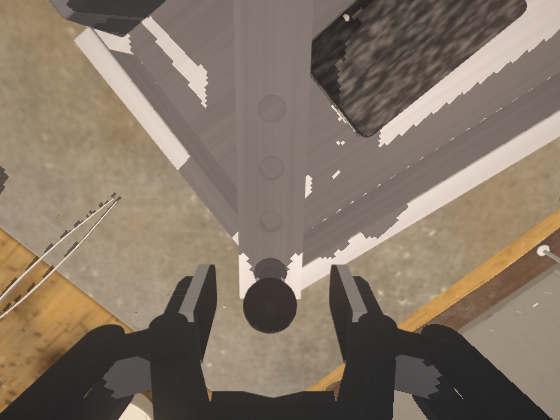

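arm_command --series '[{"translation":[0,0,0],"dr":[0,0,0]},{"translation":[0,0,0],"dr":[0,0,0]},{"translation":[0,0,0],"dr":[0,0,0]},{"translation":[0,0,0],"dr":[0,0,0]},{"translation":[0,0,0],"dr":[0,0,0]},{"translation":[0,0,0],"dr":[0,0,0]},{"translation":[0,0,0],"dr":[0,0,0]},{"translation":[0,0,0],"dr":[0,0,0]}]' --hand 0 --squeeze 30

```text
time_s: 5.0
tcp_pos: [0.6439, -0.0308, 0.1024]
ee_rot: [180.0, 0.0, 136.6]
wrist_force: [1.0, -0.3, 1.1]
finger_gap: 0.228
```

```bash
python3 snap.py wrist w4
```

```text
5.0 [ 0.6439 -0.0308  0.1024] [1.7999e+02 3.0000e-02 1.3658e+02] [ 0.97 -0.32  1.09]
```

View pics/w4.png

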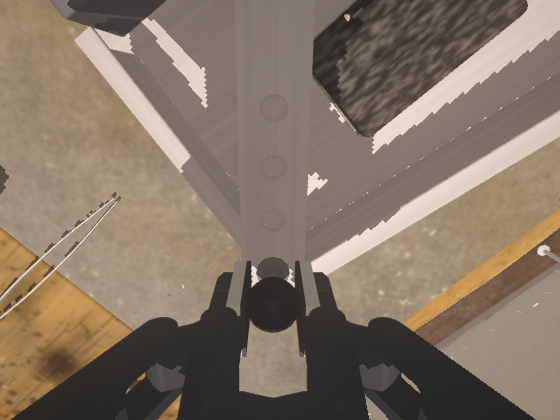

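```bash
cat > wp.py <<'E'
from h import *
from plan import to
b=np.array([.5901,.0832,-.1406])
def pose(door,a,lift):
    P=b2w(b,onbar(door,a+door,lift,.19,.0295)); yaw=np.degrees(a)-90+np.degrees(b[2])+180
    return P,yaw
if __name__=="__main__":
    s=arm_s=None
    from workcell import arm
    s=arm.read_state(); off=s["tcp_pos"]-pose(0,.948,0)[0]; print("off",off, s["wrist_force"])
    Rm=R.from_euler('xyz',[180,0,s["ee_rot"][2]],degrees=True); p0=s["tcp_pos"]; 
    import sys
    for k in [(0,.948,.08),(0,.948,.15),(0,.948,.22),(.15,.9,.22),(.3,.85,.22),(.45,.8,.22),(.6,.75,.22),(.6,.65,.22)]:
        P,y=pose(*k); P=P+off
        g=R.from_euler('xyz',[180,0,y],degrees=True)
        print(k,P.round(4),round(y,1),"tr",(Rm.inv().apply(P-p0)/.12).round(3),"dz",((Rm.inv()*g).as_rotvec()/.5).round(3))
E
python3 wp.py
```

```text
off [-3.47994067e-05  4.91124369e-04 -1.57531291e-03] [ 0.75674199 -0.53472612 -0.6707668 ]
(0, 0.948, 0.08) [ 0.6417 -0.0288  0.1175] 136.3 tr [ 0.025  0.    -0.126] dz [ 0.    -0.     0.011]
(0, 0.948, 0.15) [ 0.6392 -0.0263  0.1305] 136.3 tr [ 0.055  0.    -0.234] dz [ 0.    -0.     0.011]
(0, 0.948, 0.22) [ 0.6359 -0.0232  0.1432] 136.3 tr [ 0.092  0.001 -0.34 ] dz [ 0.    -0.     0.011]
(0.15, 0.9, 0.22) [ 0.6152 -0.026   0.1432] 133.5 tr [ 0.201 -0.135 -0.34 ] dz [ 0.    -0.     0.107]
(0.3, 0.85, 0.22) [ 0.5946 -0.0267  0.1432] 130.6 tr [ 0.322 -0.258 -0.34 ] dz [ 0.    -0.     0.207]
(0.45, 0.8, 0.22) [ 0.5746 -0.025   0.1432] 127.8 tr [ 0.453 -0.361 -0.34 ] dz [ 0.    -0.     0.307]
(0.6, 0.75, 0.22) [ 0.5556 -0.021   0.1432] 124.9 tr [ 0.591 -0.446 -0.34 ] dz [ 0.    -0.     0.407]
(0.6, 0.65, 0.22) [ 0.5404 -0.0305  0.1432] 119.2 tr [ 0.628 -0.591 -0.34 ] dz [ 0.    -0.     0.607]
```

arm_command --series '[{"translation":[0.012,0,-0.065],"dr":[0,0,0]},{"translation":[0.025,0,-0.126],"dr":[0,0,0]},{"translation":[0.04,0,-0.18],"dr":[0,0,0]},{"translation":[0.055,0,-0.234],"dr":[0,0,0]},{"translation":[0.073,0,-0.287],"dr":[0,0,0]},{"translation":[0.092,0,-0.34],"dr":[0,0,0]},{"translation":[0.092,0,-0.34],"dr":[0,0,0]}]'

```text
time_s: 5.75
tcp_pos: [0.6361, -0.0226, 0.1444]
ee_rot: [179.9, 0.1, 136.6]
wrist_force: [0.9, -0.4, -0.9]
finger_gap: 0.231
```

```bash
python3 snap.py wrist w5
```

```text
5.75 [ 0.6361 -0.0226  0.1444] [1.7993e+02 8.0000e-02 1.3662e+02] [ 0.95 -0.44 -0.92]
```

View pics/w5.png

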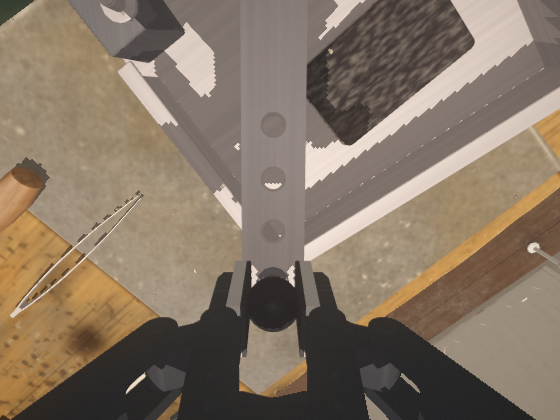

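arm_command --series '[{"translation":[0.054,-0.07,0],"dr":[0,0,0.048]},{"translation":[0.109,-0.136,0],"dr":[0,0,0.096]},{"translation":[0.169,-0.2,0],"dr":[0,0,0.146]},{"translation":[0.23,-0.259,0],"dr":[0,0,0.196]},{"translation":[0.295,-0.312,0],"dr":[0,0,0.246]},{"translation":[0.361,-0.362,0],"dr":[0,0,0.296]},{"translation":[0.43,-0.406,0],"dr":[0,0,0.346]},{"translation":[0.499,-0.447,0],"dr":[0,0,0.396]},{"translation":[0.499,-0.447,0],"dr":[0,0,0.396]}]'

```text
time_s: 6.7
tcp_pos: [0.5539, -0.0202, 0.1431]
ee_rot: [-179.9, -0.0, 125.2]
wrist_force: [2.2, -0.8, -1.1]
finger_gap: 0.233
```

```bash
python3 snap.py wrist w6; python3 snap.py top t6
python3 - <<'E'
import cv2
a=cv2.imread("pics/t6.png")[170:300,190:330]; cv2.imwrite("pics/t6z.png",cv2.resize(a,None,fx=5,fy=4.6,interpolation=cv2.INTER_CUBIC))
E
```

```text
6.7 [ 0.5539 -0.0202  0.1431] [-1.7995e+02 -3.0000e-02  1.2524e+02] [ 2.18 -0.81 -1.15]
6.75 [ 0.5549 -0.0206  0.1432] [-1.7999e+02  2.0000e-02  1.2527e+02] [ 1.05 -0.39 -0.9 ]
```

View pics/w6.png

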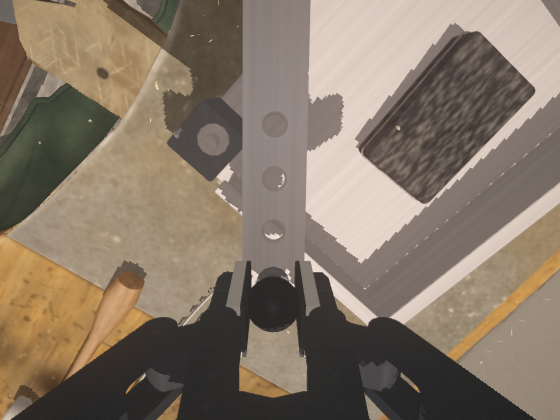

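View pics/t6z.png

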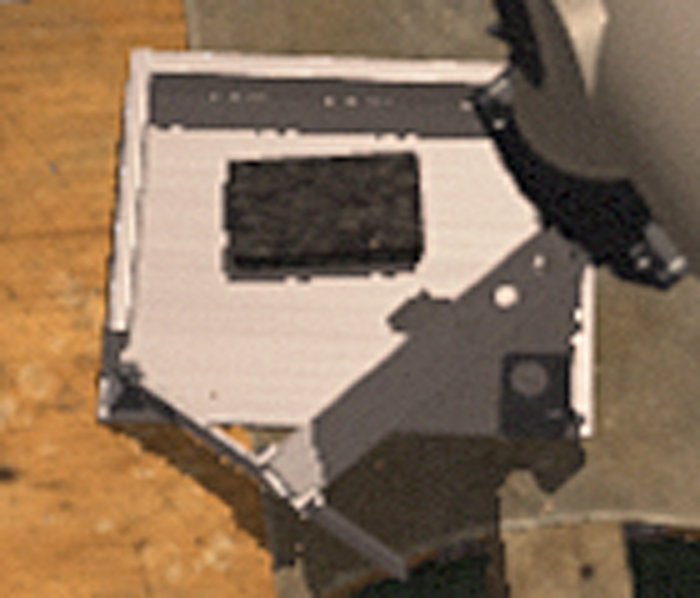

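```bash
python3 - <<'E'
import cv2
a=cv2.imread("pics/w6.png")[85:195,155:305]; 
a=cv2.convertScaleAbs(a,alpha=1.7,beta=10)
cv2.imwrite("pics/w6z.png",cv2.resize(a,None,fx=5.33,fy=5.33,interpolation=cv2.INTER_CUBIC))
E
```

```text
(no output)
```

View pics/w6z.png

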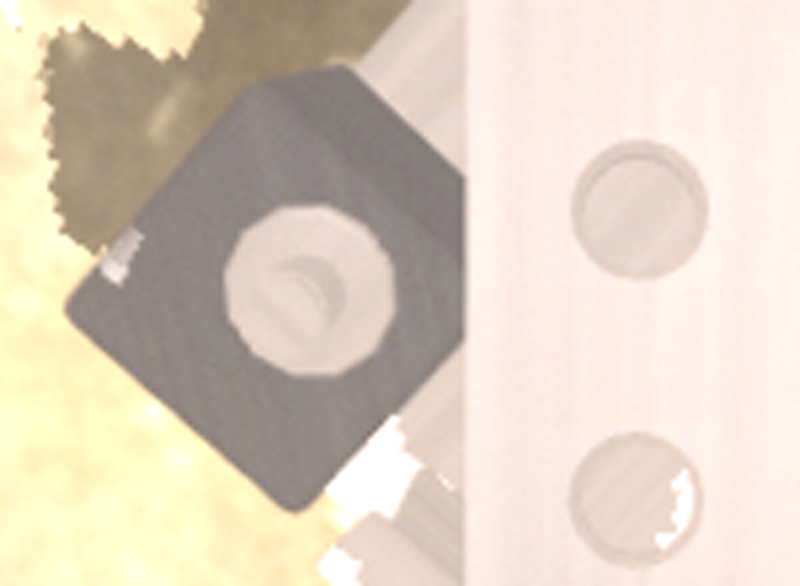

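```bash
cat > fit3.py <<'E'
from h import *
import pickle
from scipy.optimize import least_squares
D=[pickle.load(open(f"pics/{k}.pkl","rb")) for k in ("w1","w4","w5","w6")]
# params: b3, off2, sw1, door6,a6, lift6, lift5, a5, camoff3
def model(p):
    b=p[:3]; out=[]
    co=p[11:14]
    def W(i,P,px,sig=.6):
        s,c=D[i]; c=dict(c); M=np.array(c["mount"]).copy(); M[:3,3]+=co; c["mount"]=M
        out.extend((wproj(c,b2w(b,P),s["tcp_pos"],s["ee_rot"])-px)/sig)
    peg=np.array([-.085+p[3],-.095+p[4],.07])
    B=lambda d,a,l,r,h=.0025:onbar(d,a+d,l,r,h)
    W(0,B(0,p[5],0,.19,.0295),(279.4,187.2))
    for r,q in ((.115,(279.4,87.9)),(.14,(279.4,120.1)),(.165,(279.1,151.2))): W(0,B(0,p[5],0,r),q)
    W(0,peg,(179.9,9.7),1)
    for P,q in (((-.102,-.112,.066),(146.1,5.4)),((-.068,-.112,.066),(174.2,42.9)),((-.068,-.078,.066),(204.2,17.3))): W(0,np.array(P),q,2)
    for r,q in ((.115,(273.5,107.5)),(.14,(273.5,166.5)),(.165,(273,220))): W(1,B(0,p[5],0,r),q,1)
    for r,q in ((.115,(273,125)),(.14,(273,178.5)),(.165,(273,231))): W(2,B(0,p[10],p[9],r),q,1)
    for r,q in ((.115,(275.1,124.2)),(.14,(274.3,178.6)),(.165,(274,230))): W(3,B(p[6],p[7],p[8],r),q)
    W(3,peg,(213.2,139.4))
    for P,q in (((-.102,-.112,.066),(167.2,142.2)),((-.068,-.112,.066),(210,181.2)),((-.102,-.078,.066),(203,101.5))): W(3,np.array(P),q,2)
    # ball at TCP (+common tool offset z)
    for i,st in ((1,(0,p[5],0)),(2,(0,p[10],p[9])),(3,(p[6],p[7],p[8]))):
        s=D[i][0]; Bw=b2w(b,onbar(st[0],st[0]+st[1],st[2],.19,.0295)); t=R.from_euler('xyz',s["ee_rot"],degrees=True).inv().apply(Bw-s["tcp_pos"])
        out.extend((t-[p[14],p[15],p[16]])/.0005)
    out.extend(co/.0015); out.extend(p[14:17]/.002)
    return np.array(out)
p0=[.59,.083,-.14,.0025,.004,.948,.6,.75,.22,.22,.948,0,0,0,0,0,0]
r=least_squares(model,p0,loss='soft_l1'); p=r.x
np.set_printoptions(precision=4,suppress=True)
print(p,r.cost); J=r.jac; C=np.linalg.inv(J.T@J); print("sd",np.sqrt(np.diag(C))[:5])
np.set_printoptions(precision=1,suppress=True,linewidth=140);print(r.fun)
pickle.dump(p,open("p.pkl","wb"))
E
python3 fit3.py
```

```text
[ 0.5907  0.0833 -0.1463  0.0019  0.0042  0.9507  0.6114  0.7497  0.2191
  0.2259  0.9549  0.      0.0001 -0.0017 -0.0004  0.0003 -0.0015] 9.096599240766551
sd [0.0012 0.0014 0.0061 0.0006 0.0006]
[ 0.3  0.5  0.5  0.7  0.1  0.2  0.3 -1.3  0.2 -0.8 -0.7  0.  -0.4  0.8  1.1 -0.2  0.2  0.8 -0.4  1.  -0.3  0.8  0.3 -1.4  0.  -1.  -0.2
 -1.3 -0.2 -0.1  0.1 -0.8 -0.3  0.6 -0.   0.3 -1.   0.2  0.3  0.5  0.2 -1.9  0.1 -0.5 -0.2  0.3 -0.   0.1 -0.5  0.6 -0.   0.   0.1 -1.1
 -0.2  0.1 -0.7]
```

```bash
cat > tgt.py <<'E'
from h import *
import pickle,sys
from scipy.optimize import fsolve
from workcell import arm
p=pickle.load(open("p.pkl","rb")); b=p[:3]; peg=np.array([-.085+p[3],-.095+p[4]]); toff=p[14:17]
def target(lift,dp=(0,0)):
    q=fsolve(lambda q:onbar(q[0],q[0]+q[1],lift,.14,-.0025)[:2]-peg-np.array(dp),[.74,.52])
    P=b2w(b,onbar(q[0],q[0]+q[1],lift,.19,.0295)); yaw=np.degrees(q[1]+b[2])+90
    g=R.from_euler('xyz',[180,0,yaw],degrees=True); return q,P-g.apply(toff),yaw
if __name__=="__main__":
    s=arm.read_state(); Rm=R.from_euler('xyz',s["ee_rot"],degrees=True)
    print(s["tcp_pos"].round(4),s["ee_rot"].round(2),s["wrist_force"].round(2))
    for L in map(float,sys.argv[1:]):
        q,P,y=target(L); g=R.from_euler('xyz',[180,0,y],degrees=True)
        print(L,q.round(4),P.round(4),round(y,1),"tr",(Rm.inv().apply(P-s["tcp_pos"])/.12).round(3),"dr",((Rm.inv()*g).as_rotvec()/.5).round(3))
E
python3 tgt.py .22 .15 .1 .085 0
```

```text
[ 0.5554 -0.0207  0.1433] [1.7998e+02 3.0000e-02 1.2527e+02] [ 0.65 -1.14 -0.47]
0.22 [0.707  0.5088] [ 0.5096 -0.0332  0.1433] 110.8 tr [ 0.136 -0.371 -0.   ] dr [0.001 0.001 0.506]
0.15 [0.7243 0.513 ] [ 0.5108 -0.0358  0.1306] 111.0 tr [ 0.113 -0.376  0.105] dr [0.001 0.001 0.498]
0.1 [0.7322 0.5149] [ 0.5116 -0.0375  0.1214] 111.1 tr [ 0.097 -0.379  0.182] dr [0.001 0.001 0.494]
0.085 [0.7339 0.5152] [ 0.5118 -0.038   0.1186] 111.1 tr [ 0.093 -0.38   0.206] dr [0.001 0.001 0.493]
0.0 [0.737  0.5159] [ 0.5128 -0.0407  0.1025] 111.2 tr [ 0.069 -0.386  0.339] dr [0.001 0.001 0.492]
```

arm_command --series '[{"translation":[0.034,-0.093,0],"dr":[0,0,0.126]},{"translation":[0.068,-0.186,0],"dr":[0,0,0.252]},{"translation":[0.102,-0.279,0],"dr":[0,0,0.379]},{"translation":[0.136,-0.371,0],"dr":[0,0,0.5]},{"translation":[0.128,-0.373,0.035],"dr":[0,0,0.5]},{"translation":[0.12,-0.375,0.07],"dr":[0,0,0.498]},{"translation":[0.113,-0.376,0.105],"dr":[0,0,0.498]},{"translation":[0.113,-0.376,0.105],"dr":[0,0,0.498]}]'

```text
time_s: 7.6
tcp_pos: [0.5107, -0.0358, 0.1297]
ee_rot: [-179.9, -0.0, 111.0]
wrist_force: [-0.8, -1.3, -0.6]
finger_gap: 0.234
```

```bash
python3 snap.py wrist w7; python3 - <<'E'
import cv2
a=cv2.imread("pics/w7.png")[80:260,190:370]; 
a=cv2.convertScaleAbs(a,alpha=1.3,beta=10)
cv2.imwrite("pics/w7z.png",cv2.resize(a,None,fx=3.3,fy=3.3,interpolation=cv2.INTER_CUBIC))
E
python3 tgt.py .15 .085
```

```text
7.6 [ 0.5107 -0.0358  0.1297] [-1.7994e+02 -5.0000e-02  1.1101e+02] [-0.79 -1.28 -0.55]
[ 0.5108 -0.0357  0.13  ] [-1.7996e+02 -4.0000e-02  1.1101e+02] [ 0.35 -1.69  0.02]
0.15 [0.7243 0.513 ] [ 0.5108 -0.0358  0.1306] 111.0 tr [-0.    -0.    -0.005] dr [-0.001 -0.001  0.   ]
0.085 [0.7339 0.5152] [ 0.5118 -0.038   0.1186] 111.1 tr [-0.021  0.001  0.095] dr [-0.001 -0.001 -0.004]
```

View pics/w7.png

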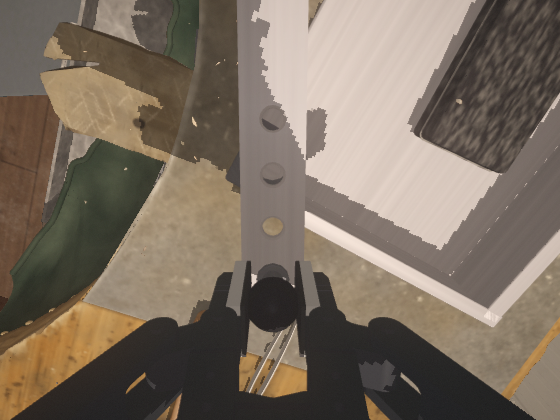

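View pics/w7z.png

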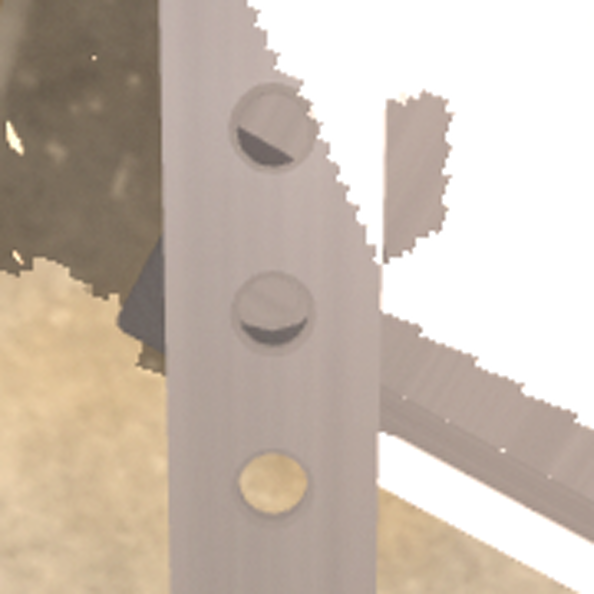

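```bash
python3 - <<'E'
import pickle
from tgt import *
s,c=pickle.load(open("pics/w7.pkl","rb")); M=np.array(c["mount"]);M[:3,3]+=p[11:14];c["mount"]=M
f=lambda P:wproj(c,P,s["tcp_pos"],s["ee_rot"])
w=b2w(b,np.array([*peg,.07])); T=np.linspace(0,2*np.pi,73)
e=np.array([f(w+.009*np.array([np.cos(t),np.sin(t),0])) for t in T]); print("foot c",f(w),"bottom",e[e[:,1].argmax()])
w[2]=.084; e=np.array([f(w+.0035*np.array([np.cos(t),np.sin(t),0])) for t in T]); print("tip",f(w),e.min(0),e.max(0))
q,P,y=target(.15)
for h in (.0025,-.0025): print("hole",f(b2w(b,onbar(q[0],sum(q),.15,.14,h))))
print("hole2 obs", 190+273/3.3,80+313/3.3)
E
```

```text
foot c [272.65063881 163.54374628] bottom [272.36630513 179.88567621]
tip [272.66408329 169.39259368] [265.62164221 162.44380307] [279.70488911 176.25217841]
hole [272.67886755 174.55694262]
hole [272.67379785 173.61879714]
hole2 obs 272.72727272727275 174.84848484848487
```

```bash
python3 tgt.py .12 .1 .085 .07 .06 .04 .02 0
```

```text
[ 0.5108 -0.0357  0.13  ] [-1.7996e+02 -4.0000e-02  1.1101e+02] [ 0.35 -1.69  0.02]
0.12 [0.7295 0.5142] [ 0.5113 -0.0368  0.1251] 111.1 tr [-0.01   0.     0.041] dr [-0.001 -0.001 -0.002]
0.1 [0.7322 0.5149] [ 0.5116 -0.0375  0.1214] 111.1 tr [-0.016  0.     0.072] dr [-0.001 -0.001 -0.004]
0.085 [0.7339 0.5152] [ 0.5118 -0.038   0.1186] 111.1 tr [-0.021  0.001  0.095] dr [-0.001 -0.001 -0.004]
0.07 [0.7352 0.5155] [ 0.512  -0.0385  0.1158] 111.2 tr [-0.025  0.001  0.118] dr [-0.001 -0.001 -0.005]
0.06 [0.7359 0.5157] [ 0.5121 -0.0388  0.1139] 111.2 tr [-0.028  0.001  0.134] dr [-0.001 -0.001 -0.005]
0.04 [0.7368 0.5159] [ 0.5124 -0.0395  0.1101] 111.2 tr [-0.034  0.001  0.165] dr [-0.001 -0.001 -0.006]
0.02 [0.7372 0.516 ] [ 0.5126 -0.0401  0.1063] 111.2 tr [-0.039  0.001  0.197] dr [-0.001 -0.001 -0.006]
0.0 [0.737  0.5159] [ 0.5128 -0.0407  0.1025] 111.2 tr [-0.045  0.001  0.229] dr [-0.001 -0.001 -0.006]
```

Descend to just past tip height (lift ≈ .075), slowly.

arm_command --series '[{"translation":[-0.005,0,0.02],"dr":[0,0,0]},{"translation":[-0.01,0,0.041],"dr":[0,0,0]},{"translation":[-0.016,0,0.072],"dr":[0,0,0]},{"translation":[-0.021,0,0.095],"dr":[0,0,0]},{"translation":[-0.023,0.001,0.105],"dr":[0,0,0]},{"translation":[-0.024,0.001,0.11],"dr":[0,0,0]},{"translation":[-0.024,0.001,0.11],"dr":[0,0,0]}]'

```text
time_s: 8.35
tcp_pos: [0.5117, -0.0385, 0.1173]
ee_rot: [-180.0, 0.0, 111.0]
wrist_force: [0.2, -1.1, -0.1]
finger_gap: 0.233
```

```bash
python3 tgt.py .085 .06 .05; python3 snap.py wrist w8
```

```text
[ 0.5117 -0.0385  0.1173] [-179.99    0.    110.98] [ 0.18 -1.11 -0.15]
0.085 [0.7339 0.5152] [ 0.5118 -0.038   0.1186] 111.1 tr [ 0.004  0.002 -0.011] dr [-0.     0.    -0.006]
0.06 [0.7359 0.5157] [ 0.5121 -0.0388  0.1139] 111.2 tr [-0.003  0.002  0.028] dr [-0.     0.    -0.006]
0.05 [0.7364 0.5158] [ 0.5122 -0.0392  0.112 ] 111.2 tr [-0.006  0.002  0.044] dr [-0.     0.    -0.007]
8.35 [ 0.5117 -0.0385  0.1173] [-179.99    0.    110.98] [ 0.18 -1.11 -0.15]
```

arm_command --series '[{"translation":[-0.001,0.001,0.01],"dr":[0,0,0]},{"translation":[-0.002,0.002,0.02],"dr":[0,0,0]},{"translation":[-0.003,0.002,0.028],"dr":[0,0,0]},{"translation":[-0.003,0.002,0.028],"dr":[0,0,0]}]'

```text
time_s: 8.8
tcp_pos: [0.5121, -0.0388, 0.1138]
ee_rot: [-180.0, -0.0, 111.0]
wrist_force: [0.4, -1.2, 0.3]
finger_gap: 0.235
```

```bash
python3 tgt.py .05 .03 0; python3 snap.py wrist w9;python3 - <<'E'
import cv2
a=cv2.imread("pics/w9.png")[80:340,150:390]; 
a=cv2.convertScaleAbs(a,alpha=1.3,beta=10)
cv2.imwrite("pics/w9z.png",cv2.resize(a,None,fx=2.3,fy=2.3,interpolation=cv2.INTER_CUBIC))
E
```

```text
[ 0.5121 -0.0388  0.1138] [-179.99   -0.    110.97] [ 0.39 -1.25  0.35]
0.05 [0.7364 0.5158] [ 0.5122 -0.0392  0.112 ] 111.2 tr [-0.003  0.     0.015] dr [-0.    -0.    -0.007]
0.03 [0.7371 0.516 ] [ 0.5125 -0.0398  0.1082] 111.2 tr [-0.009  0.     0.047] dr [-0.    -0.    -0.007]
0.0 [0.737  0.5159] [ 0.5128 -0.0407  0.1025] 111.2 tr [-0.017  0.     0.094] dr [-0.    -0.    -0.007]
8.8 [ 0.5121 -0.0388  0.1138] [-179.99   -0.    110.97] [ 0.39 -1.25  0.35]
```

View pics/w9z.png

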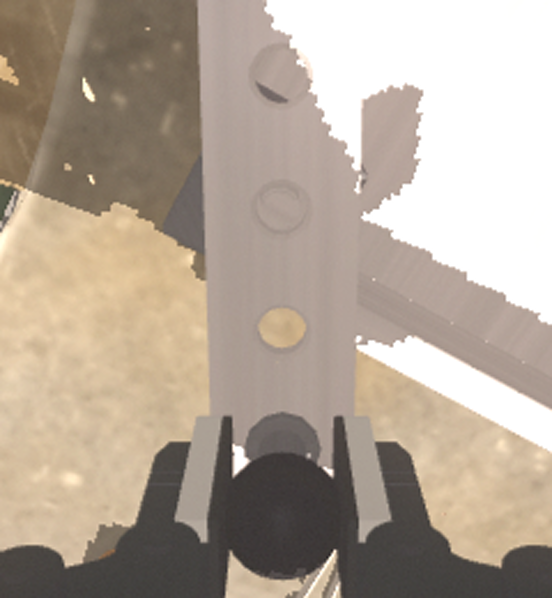

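arm_command --series '[{"translation":[-0.002,0,0.012],"dr":[0,0,0]},{"translation":[-0.004,0,0.024],"dr":[0,0,0]},{"translation":[-0.006,0,0.036],"dr":[0,0,0]},{"translation":[-0.009,0,0.047],"dr":[0,0,0]},{"translation":[-0.009,0,0.047],"dr":[0,0,0]}]'

```text
time_s: 9.35
tcp_pos: [0.5125, -0.0398, 0.1081]
ee_rot: [-180.0, -0.0, 111.0]
wrist_force: [0.8, -1.2, -0.2]
finger_gap: 0.234
```

arm_command --series '[{"translation":[-0.002,0,0.012],"dr":[0,0,0]},{"translation":[-0.004,0,0.024],"dr":[0,0,0]},{"translation":[-0.006,0,0.034],"dr":[0,0,0]},{"translation":[-0.007,0,0.04],"dr":[0,0,0]},{"translation":[-0.007,0,0.04],"dr":[0,0,0]}]'

```text
time_s: 9.85
tcp_pos: [0.5128, -0.0406, 0.1035]
ee_rot: [-180.0, 0.0, 111.0]
wrist_force: [-0.2, -2.5, 0.9]
finger_gap: 0.231
```

```bash
python3 tgt.py .01 0; python3 snap.py wrist w10;python3 - <<'E'
import cv2
a=cv2.imread("pics/w10.png")[80:340,150:390]; 
a=cv2.convertScaleAbs(a,alpha=1.3,beta=10)
cv2.imwrite("pics/w10z.png",cv2.resize(a,None,fx=2.3,fy=2.3,interpolation=cv2.INTER_CUBIC))
E
```

```text
[ 0.5128 -0.0406  0.1035] [-179.99    0.    110.97] [-0.18 -2.46  0.91]
0.01 [0.7372 0.516 ] [ 0.5127 -0.0404  0.1044] 111.2 tr [ 0.002 -0.    -0.008] dr [-0.     0.    -0.007]
0.0 [0.737  0.5159] [ 0.5128 -0.0407  0.1025] 111.2 tr [-0.001 -0.     0.008] dr [-0.     0.    -0.007]
9.85 [ 0.5128 -0.0406  0.1035] [-179.99    0.    110.97] [-0.18 -2.46  0.91]
```

View pics/w10z.png

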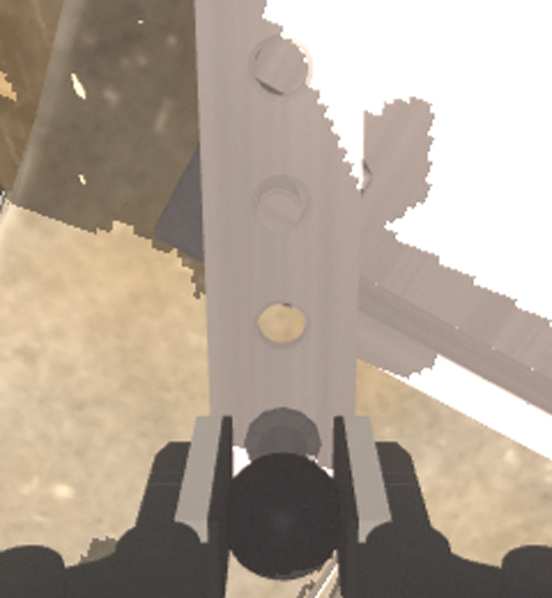

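arm_command --series '[{"translation":[-0.001,0,0.005],"dr":[0,0,0]},{"translation":[-0.001,0,0.01],"dr":[0,0,0]},{"translation":[-0.001,0,0.014],"dr":[0,0,0]},{"translation":[-0.001,0,0.014],"dr":[0,0,0]}]'

```text
time_s: 10.3
tcp_pos: [0.513, -0.0407, 0.1019]
ee_rot: [180.0, 0.0, 111.0]
wrist_force: [-0.3, -2.7, 2.0]
finger_gap: 0.232
```

arm_command --series '[{"translation":[0,0,0.004],"dr":[0,0,0]},{"translation":[0,0,0.008],"dr":[0,0,0]},{"translation":[0,0,0.008],"dr":[0,0,0]}]'

```text
time_s: 10.6
tcp_pos: [0.5131, -0.0407, 0.1013]
ee_rot: [180.0, 0.0, 111.0]
wrist_force: [-0.4, -1.5, 5.0]
finger_gap: 0.233
```

```bash
python3 snap.py side s11;python3 - <<'E'
import cv2
a=cv2.imread("pics/s11.png")[170:290,220:370]; cv2.imwrite("pics/s11z.png",cv2.resize(a,None,fx=5,fy=5,interpolation=cv2.INTER_CUBIC))
E
```

```text
10.6 [ 0.5131 -0.0407  0.1013] [1.7999e+02 2.0000e-02 1.1097e+02] [-0.37 -1.5   5.04]
```

View pics/s11z.png

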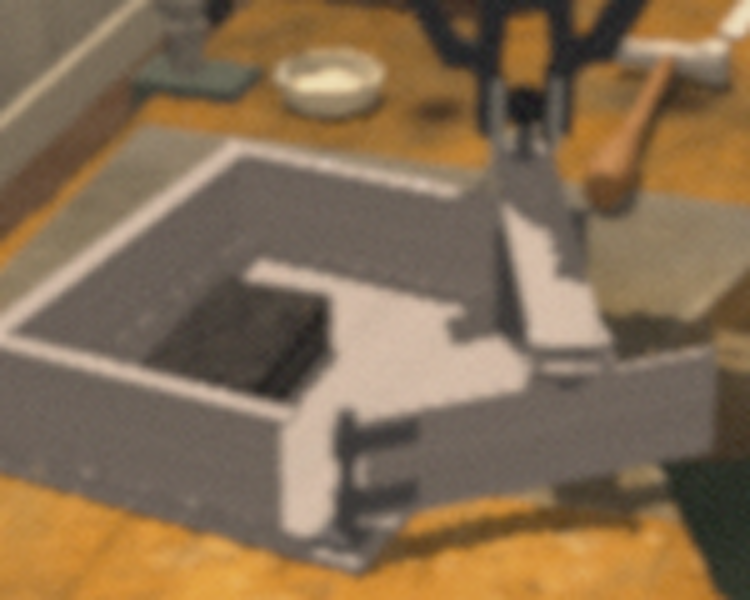

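arm_command --series '[{"translation":[0,0,0],"dr":[0,0,0]},{"translation":[0,0,0],"dr":[0,0,0]},{"translation":[0,0,0],"dr":[0,0,0]},{"translation":[0,0,0],"dr":[0,0,0]},{"translation":[0,0,0],"dr":[0,0,0]}]' --hand 0.6

```text
time_s: 11.15
tcp_pos: [0.5128, -0.0405, 0.1007]
ee_rot: [-180.0, -0.0, 111.0]
wrist_force: [-0.6, 0.0, -1.0]
finger_gap: 0.6
```

arm_command --series '[{"translation":[0,0,-0.1],"dr":[0,0,0]},{"translation":[0,0,-0.25],"dr":[0,0,0]},{"translation":[0,0,-0.4],"dr":[0,0,0]},{"translation":[0,0,-0.6],"dr":[0,0,0]},{"translation":[0,0,-0.6],"dr":[0,0,0]}]'

```text
time_s: 11.65
tcp_pos: [0.5155, -0.0405, 0.1769]
ee_rot: [179.6, 0.2, 111.0]
wrist_force: [0.8, -0.3, 0.6]
finger_gap: 0.601
```

```bash
python3 snap.py wrist w12; python3 snap.py side s12;python3 - <<'E'
import cv2
a=cv2.imread("pics/s12.png")[170:290,220:370]; cv2.imwrite("pics/s12z.png",cv2.resize(a,None,fx=5,fy=5,interpolation=cv2.INTER_CUBIC))
a=cv2.imread("pics/w12.png")[60:280,180:380]; 
a=cv2.convertScaleAbs(a,alpha=1.3,beta=10)
cv2.imwrite("pics/w12z.png",cv2.resize(a,None,fx=2.7,fy=2.7,interpolation=cv2.INTER_CUBIC))
E
```

```text
11.65 [ 0.5155 -0.0405  0.1769] [179.61   0.2  110.97] [ 0.83 -0.25  0.58]
11.7 [ 0.5144 -0.0406  0.1752] [1.7977e+02 1.3000e-01 1.1096e+02] [-0.1   0.15 -0.86]
```

View pics/w12z.png

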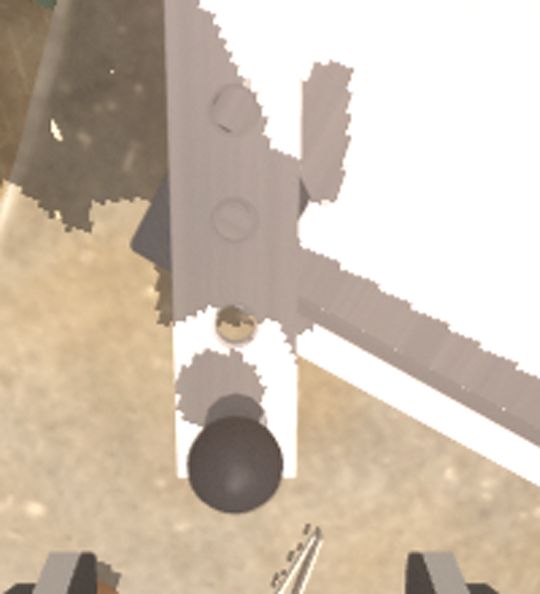

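View pics/s12z.png

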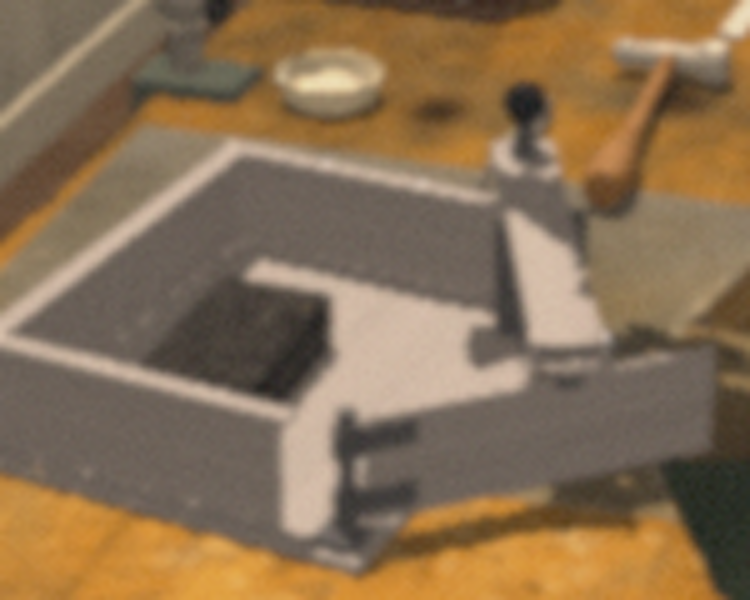

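```bash
python3 - <<'E'
import pickle
from tgt import *
from workcell import vision
s,c=pickle.load(open("pics/w12.pkl","rb")); M=np.array(c["mount"]);M[:3,3]+=p[11:14];c["mount"]=M
cs=pickle.load(open("pics/s12.pkl","rb"))[1]
for L in (0,.025,.06,.085):
    q,_,_=target(L); B=lambda r,h:b2w(b,onbar(q[0],sum(q),L,r,h))
    print(L,"side ball",proj(cs,B(.19,.0295)).round(1),"wrist",[wproj(c,B(r,h),s["tcp_pos"],s["ee_rot"]).round(1) for r,h in ((.19,.0295),(.165,.0025),(.14,.0025),(.115,.0025))])
q0=pickle.load(open("p.pkl","rb"))
print("start side ball pred",proj(cs,b2w(b,onbar(0,p[5],0,.19,.0295))).round(1),"obs",200+366/5-.4,170+78/5-.4)
print("obs side",220+525/5-.4,170+103/5-.4,"wrist",[(180+u/2.7-.3,60+v/2.7-.3) for u,v in ((235,465),(235,325),(235,219),(235,108))])
E
```

```text
0 side ball [324.5 189.6] wrist [array([267.4, 229.6]), array([267.3, 178.6]), array([266.9, 140.4]), array([266.6,  99.4])]
0.025 side ball [324.6 187.9] wrist [array([267.3, 231.4]), array([267.3, 180. ]), array([266.9, 141.1]), array([266.5,  99.4])]
0.06 side ball [324.7 185.6] wrist [array([267.2, 234. ]), array([267.2, 182. ]), array([266.8, 142. ]), array([266.5,  99.4])]
0.085 side ball [324.8 183.9] wrist [array([267.1, 235.9]), array([267.1, 183.5]), array([266.8, 142.7]), array([266.5,  99.4])]
start side ball pred [272.4 184.8] obs 272.8 185.2
obs side 324.6 190.2 wrist [(266.73703703703706, 231.9222222222222), (266.73703703703706, 180.07037037037037), (266.73703703703706, 140.81111111111107), (266.73703703703706, 99.7)]
```

arm_command --series '[{"translation":[0,0,-0.2],"dr":[0,0,0]},{"translation":[0,0,-0.2],"dr":[0,0,0]},{"translation":[0,0,-0.2],"dr":[0,0,0]},{"translation":[0,0,-0.2],"dr":[0,0,0]},{"translation":[0,0,-0.2],"dr":[0,0,0]},{"translation":[0,0,-0.2],"dr":[0,0,0]}]'

```text
time_s: 12.35
tcp_pos: [0.5124, -0.0406, 0.1961]
ee_rot: [-179.9, -0.0, 111.0]
wrist_force: [-0.0, -0.5, 0.4]
finger_gap: 0.602
```

```bash
python3 snap.py wrist w13; python3 - <<'E'
import cv2
a=cv2.imread("pics/w13.png")[60:260,200:340]; 
a=cv2.convertScaleAbs(a,alpha=1.4,beta=10)
cv2.imwrite("pics/w13z.png",cv2.resize(a,None,fx=3,fy=3,interpolation=cv2.INTER_CUBIC))
import pickle
from tgt import *
s,c=pickle.load(open("pics/w13.pkl","rb")); M=np.array(c["mount"]);M[:3,3]+=p[11:14];c["mount"]=M
for L in (0,.025,.06,.085):
    q,_,_=target(L); B=lambda r,h:b2w(b,onbar(q[0],sum(q),L,r,h))
    print(L,[wproj(c,B(r,h),s["tcp_pos"],s["ee_rot"]).round(1) for r,h in ((.19,.0295),(.165,.0025),(.14,.0025),(.115,.0025))])
E
```

```text
12.35 [ 0.5124 -0.0406  0.1961] [-1.7993e+02 -4.0000e-02  1.1098e+02] [-0.02 -0.46  0.44]
0 [array([273.1, 220.1]), array([273. , 173.7]), array([272.8, 138.3]), array([272.7, 100.5])]
0.025 [array([273.2, 221.6]), array([273. , 174.9]), array([272.8, 138.9]), array([272.7, 100.5])]
0.06 [array([273.1, 223.6]), array([273. , 176.6]), array([272.8, 139.6]), array([272.7, 100.5])]
0.085 [array([273.1, 225.1]), array([273. , 177.8]), array([272.8, 140.2]), array([272.7, 100.5])]
```

View pics/w13z.png

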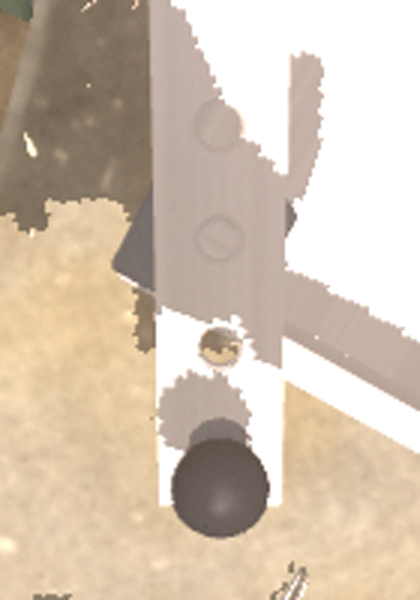

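```bash
python3 -c "
from workcell import job; print(job.close_job())"
```

```text
the job is handed in; nothing more can be done
None
```

The door is propped open on the stay, and I handed the job in at about 12.4 s of the 72 s allowed. I gripped the ball, lifted the bar to about 0.22 rad and pushed the door open to about 0.74 rad (estimated from the fitted camera positions). I then lowered the middle hole over the peg, pressed down until the force reached about 5 N, let go and withdrew.

**Last checks:**
- **Door:** it stayed open after release, and the stay did not shift between the two wrist pictures I took about 0.7 s apart.
- **Hole:** the peg shows concentric inside the middle hole.
- **Bar:** the side view gives a lift of about 0 rad. The wrist view reads slightly higher, about 0 to 0.02 rad, which I put down to calibration error. The gripper's height when the bar stopped matches its height when it first gripped the level bar, so I take it as fully home.
- **Forces:** the highest vertical wrist reading after any move was about 5 N. That is roughly 7 N on the peg, under the 25 N limit.
- **Gripper:** it stands about 95 mm above the ball, touching nothing.
- **Things standing by:** the arm stayed well above them throughout. I didn't measure their positions again at the end.

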